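# Lock a carving fixture's slotted cam with its key

## Task

Take the square-handled cam key from the tool stand, fit its blade in the slot of the carving fixture's cam lock and gently turn it clockwise (seen from above) until the cam is seated against its stop, without pressing hard or forcing it. Then draw the key out and stand it back upright in the hole it came from, let go, and leave everything else as it was.

Things in the scene. Friction and masses are not known exactly. Their poses are not given: they have to be found in the camera images.
- fixture: carving fixture, screwed down: plywood board 150 (x) by 220 (y) by 18 mm thick with a turned, carved wooden blank (38 to 42 mm thick, 190 long, along y, axis 42 mm high, on the +x half) lying in two cradles, and one round steel cam lock on the -x half, axis vertical at x -30, y -35 mm. Origin: centre of the board's underside, on the bench. Nothing on it is higher than 65 mm
- slot (a point): centre of the mouth of the cam's straight slot, on the cam's turning axis, 48 mm above the bench. The round steel head is 38 mm across and 10 mm high; its slot is 6 mm wide, about 22 mm long (round ends) and 10 mm deep with a flat floor, walls upright without chamfer. This frame turns with the cam: x runs along the slot, y across it, z up
- cam (a joint): angle of the cam, rad: grows clockwise seen from above, 0 open (slot along the fixture's x), about 1.57 is the hard stop where it is seated. It starts partly turned (0 to 0.3). Stiff, even friction of about 0.08 N m holds it wherever it is left; at the stop the torque rises steeply: 0.15 to 0.2 N m there seats it fully, above 0.3 N m is forcing it. The key's blade has about 0.13 rad of play either way in the slot, so the key must turn further than the cam
- key: cam key, 116 mm tall, standing upright: flat steel blade at the foot (16 mm wide along its x, 4 mm thick along its y), round 10 mm shank from 14 to 40 mm, brass collar 32 mm across from 40 to 46 mm, then a plain square wooden handle, 26 by 26 mm, from 46 to 116 mm, its flats along x and y. Origin: centre of the blade's foot; z up along the handle. 0.08 to 0.15 kg, balanced about 67 mm above the foot. In the stand the collar rests on the plate
- key_tip (a point): centre of the lower end of the key's blade (same point and axes as the key)
- stand: wooden tool stand, fixed: a plate 56 (x) by 210 (y) mm, 12 mm thick, its top 54 mm above the bench, on two end legs, open in front. Three square through holes 20 mm wide in a row at y -70, 0 and +70 mm, each holding a tool, in any order. Origin: under the centre, on the bench
- gouge: bystander in the stand: palm gouge with a dark, round pear-shaped wooden handle, 112 mm tall overall, origin at the foot of its steel
- awl: bystander in the stand: awl with a slim round wooden handle, 102 mm tall overall, origin at its point
- offcut: bystander: loose wooden offcut 30 by 45 by 16 mm lying on the fixture's board, about 95 mm from the cam, origin under its centre
- whetstone: bystander: grey sharpening stone 50 by 150 by 25 mm, origin under its centre
- wax_tin: bystander: steel tin, 72 mm across, 45 mm high, origin under its centre
- mallet: bystander: wooden mallet lying on its side, 240 mm long, head 68 mm thick, origin on the bench
- brush: bystander: bench brush lying, 200 mm long, 42 mm wide, origin under its middle
- walnut_blank: bystander: dark wooden blank 50 by 160 by 50 mm, origin under its centre
There are look-alikes about, which are no part of the job. What is shaped like the stand but blue is not meant.

How it is judged:
By the outcome, as a careful person would: the job done as asked, in the order asked, and still so for the second after the job is handed in, with the robot touching nothing.
It also fails if it takes over 72 s, if anything falls off the work surface, if the arm or the gripper's body presses on something with over 40 N, if the wrist force passes 120 N, or if a joint passes its speed limit or range.

## Robot

A 6-joint arm with a two-finger parallel gripper is mounted at the origin on the work surface. World frame = base frame: x ahead of the robot, y to its left, z up, the work surface at z = 0. Lengths are in mm, angles in rad, forces in N, time in s.
With the tool pointing down it reaches from about 350 to 875 mm from the base axis. Payload 4.2 kg.
Tool frame: the origin (TCP) lies at the very end of the fingers, on their centre line; the grasp point (between the pads) lies 19 mm behind it; z points along the fingers, y is the line along which they close (so a half turn about z gives the same grasp; the last joint's range is limited). The gripper opens to 85 mm and grips with 20 to 120 N. Pads are 22 mm wide; open, the fingers measure 114 mm over their backs; the gripper's body (76 mm by 85 mm) begins 54 mm behind the grasp point. The pads swing forward as they close: fully open they stand 13 mm farther back than shut.
Start: joints at [1.376, 0.385, 0.008, 0, -1.194, -0.259], TCP at [273.956, 561.736, 231.312] pointing down, gripper open.
Joint ranges: [-3.14, 3.14], [-1.21, 2.06], [-1.07, 1.41], [-3.16, 2.05], [-2.99, -0.16], [-3.1, 3.1]. Speed limits (rad/s): [2.79, 2.79, 3.14, 3.14, 3.14, 3.14].

## Interface

Orientations are given as a unit quaternion [x, y, z, w].
In Python, from bench import arm, optics gives the robot as it stands. The module is installed in compiled form; this text tells all that it offers.
- The arm moves only by the tool step_arm, never from a script. Its argument "motion" is a list of rows, each an object with "dr": the turn, a rotation vector about the tool's x, y, z in units of 8 degrees (1.0 is 8 degrees), a list of three; "slide": the shift along the tool's x, y, z in mm, a list of three; "jaw": the finger opening in mm, from 0 to 85.4. A call has exactly 8 rows; each row is the pose to reach, as a shift and turn from the pose commanded when the call began, along the tool's axes at that moment; what a row does not reach only later rows make up. A row lasts 1/8 s, in which the tool goes at most 62.5 mm and 10.7 degrees, less where a joint would pass 70% of its speed; a pose out of reach is approached as far as the arm can. A call with a gripper value outside its range is refused whole. The fingers move at their own pace and stop on an object; the grip force is fixed at half the most. Time passes only in rows, so rows that repeat a pose let the fingers close, or fill a call up. It gives the time, the measured TCP pose, the force, the opening and the grip force at its end, in the units of the state.
- arm.read_state(): the state, without advancing time (a new reading comes with each control period).
- optics.get_image(name): name is "scene" or "top" or "wrist"; returns the picture (400x640x3 uint8, blue, green, red); there is no depth.
- optics.camera_info(name): a dict with "camera_matrix" (3x3 intrinsics, pixels), "view" (4x4, takes a point from world to camera coordinates); the wrist camera has in their place "T_tool_cam" (4x4, takes a point from camera to tool coordinates, whose origin is the TCP and whose axes are the flange's). Camera axes: x right, y up, looking along -z (the intrinsics and any distortion apply to the point x, -y, -z); pixel columns grow to the right and rows downward; lengths in mm; the calibration is good to about 2 mm. A picture is of the moment at which its call begins: read the wrist's pose just before it. camera_info takes no time and is no camera call.
- arm.job_done(): hands the job in; it is judged then, once.
The state is a dict: "clock": time; "joints": joint angles; "joint_vel": joint speeds; "joint_efforts": joint torques, N m; "position": TCP position; "ee_rot": TCP orientation; "contact_force": force on the tool from outside, world axes, zero at the start; "wrist_torque": the same for the moment, N m; "gripper_width": finger opening in mm; "grasp_force": force on a finger pad.
Only numpy, scipy, OpenCV 4.12 (cv2) and the standard library are available. Lean on these libraries where they do the work, as an engineer would, in place of code of your own. Each camera call takes 0.05 s, during which the arm holds its last target. There are 200 camera calls.

## Working session

There is one attempt and no reset: what is moved stays moved. The work goes in short steps, Python scripts to look and compute and a tool call to move; the robot and the scene stay as the last step left them, time stands still between calls to the robot, and variables do not carry over. Pictures are saved under pics/ and viewed, at most 10 in all, crops included, and the job is handed in when it is done.

Besides the shell and the picture viewer there is one more tool, called after ">>>" as a command line: name --argument value ..., lists and objects as JSON in quotes. step_arm: Moves the arm, as the interface text tells. Its arguments: {"type":"object","properties":{"motion":{"type":"array","items":{"type":"object","properties":{"dr":{"type":"array","items":{"type":"number"}},"slide":{"type":"array","items":{"type":"number"}},"jaw":{"type":"number"}}}}},"required":["motion"]}

```bash
mkdir -p pics; cat > h.py <<'E'
import numpy as np, cv2
from bench import arm, optics
from scipy.spatial.transform import Rotation as R
def ray(name,uv,st=None):
    ci=optics.camera_info(name); K=np.array(ci["camera_matrix"])
    d=ci.get("distortion",None)
    p=cv2.undistortPoints(np.array([[uv]],float),K,None if d is None else np.array(d))[0,0]
    v=np.array([p[0],-p[1],-1.])
    if name=="wrist":
        T=np.eye(4);T[:3,:3]=R.from_quat(st["ee_rot"]).as_matrix();T[:3,3]=st["position"]
        M=T@np.array(ci["T_tool_cam"])
    else: M=np.linalg.inv(np.array(ci["view"]))
    return M[:3,3],M[:3,:3]@v
def atz(name,uv,z,st=None):
    o,v=ray(name,uv,st); return o+v*(z-o[2])/v[2]
def proj(name,P,st=None):
    ci=optics.camera_info(name); K=np.array(ci["camera_matrix"])
    if name=="wrist":
        T=np.eye(4);T[:3,:3]=R.from_quat(st["ee_rot"]).as_matrix();T[:3,3]=st["position"]
        V=np.linalg.inv(T@np.array(ci["T_tool_cam"]))
    else: V=np.array(ci["view"])
    q=V@np.append(P,1.); p=np.array([q[0],-q[1],-q[2]]); d=ci.get("distortion",None)
    return cv2.projectPoints(p.reshape(1,1,3),np.zeros(3),np.zeros(3),K,None if d is None else np.array(d))[0].ravel()
E
python3 - <<'E'
from h import *
for n in("scene","top"):
    cv2.imwrite(f"pics/{n}0.png",optics.get_image(n))
print(optics.camera_info("top"));print(optics.camera_info("wrist"));print(arm.read_state())
E
```

```text
{'camera_matrix': array([[393.53719731,   0.        , 320.67400448],
       [  0.        , 393.53719731, 204.8739493 ],
       [  0.        ,   0.        ,   1.        ]]), 'view': array([[ 1.98571901e-02, -9.99793390e-01,  4.34377767e-03,
        -2.12812831e+01],
       [ 9.97474926e-01,  2.01070744e-02,  6.81137130e-02,
        -5.38461757e+02],
       [-6.81869807e-02,  2.98026236e-03,  9.97668108e-01,
        -1.06546313e+03],
       [ 0.00000000e+00,  0.00000000e+00,  0.00000000e+00,
         1.00000000e+00]])}
{'camera_matrix': array([[324.47920983,   0.        , 318.48006431],
       [  0.        , 324.47920983, 195.7415505 ],
       [  0.        ,   0.        ,   1.        ]]), 'T_tool_cam': array([[ 1.30751954e-03,  9.58928099e-01,  2.83646244e-01,
         7.31508199e+01],
       [ 9.99998990e-01, -1.09600027e-03, -9.04410906e-04,
        -3.16626339e-01],
       [-5.56388669e-04,  2.83647140e-01, -9.58928564e-01,
        -1.42458355e+02],
       [ 0.00000000e+00,  0.00000000e+00,  0.00000000e+00,
         1.00000000e+00]])}
{'clock': 0.1, 'joints': array([ 1.37562899e+00,  3.85525695e-01,  6.76222897e-03, -4.14320028e-04,
       -1.19404051e+00, -2.58625294e-01]), 'joint_vel': array([-0.00036824, -0.0008504 ,  0.00265575,  0.0020118 ,  0.00066786,
       -0.00073165]), 'joint_efforts': array([-4.74136596e-04, -3.93318665e+01,  1.88928562e+01,  4.19795707e+00,
       -2.60819812e-03,  5.46583877e-06]), 'position': array([273.73166974, 561.28112783, 230.3061699 ]), 'ee_rot': array([ 9.74351574e-01, -2.25028811e-01, -1.60612021e-04,  1.00942541e-03]), 'contact_force': array([-0.30345397, -0.16507361, -0.45902286]), 'wrist_torque': array([0.00775636, 0.01241217, 0.02636182]), 'grasp_force': 0.0, 'gripper_width': 85.57502257902583}
```

View pics/scene0.png

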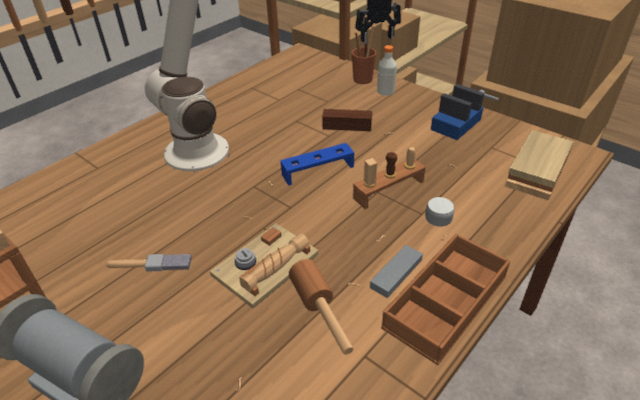

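View pics/top0.png

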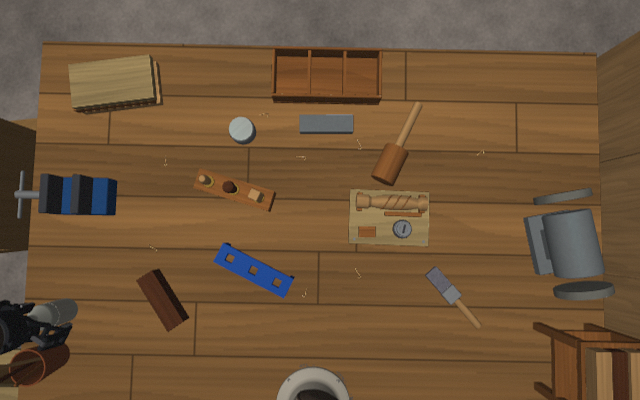

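The scene shows the brown stand, with a square light handle at scene (371,172) / top (255,196), a dark pear-shaped gouge at (391,162)/(229,187) and a slim awl at (410,157)/(205,180). The blue stand at top (254,270) is empty. The cam is at top (402,229). I take the square handle as the key and check it in one close crop.

```bash
python3 - <<'E'
from h import *
t=cv2.imread("pics/top0.png")
a=cv2.resize(t[165:215,185:285],None,fx=7,fy=7,interpolation=cv2.INTER_CUBIC)[:,:700]
b=cv2.resize(t[205:250,370:435][:, :],(700,485)[:2] if 0 else (360,249),interpolation=cv2.INTER_CUBIC)
s=cv2.imread("pics/scene0.png")[140:210,345:430]
s=cv2.resize(s,(340,249),interpolation=cv2.INTER_CUBIC)
cv2.imwrite("pics/c1.png",np.vstack([a,np.hstack([b,s])]))
E
```

```text
(no output)
```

View pics/c1.png

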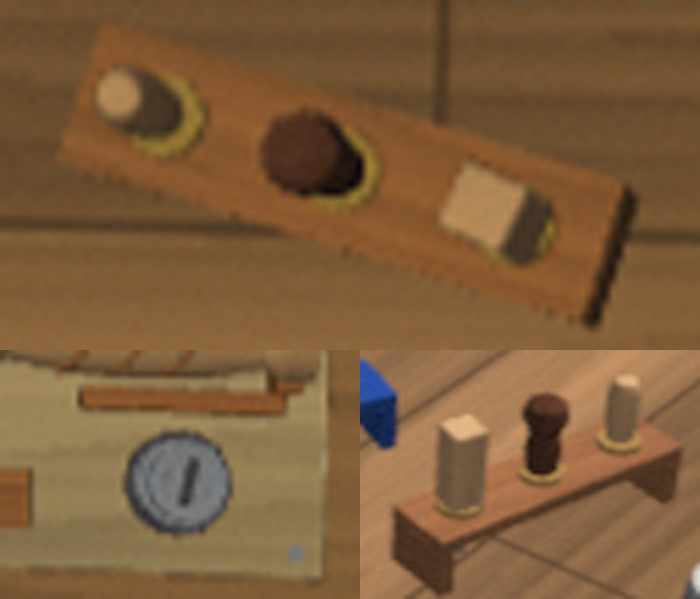

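The square light handle at crop (486,207), i.e. top (254.4,194.6), is clearly the key. The slot is about 17° clockwise of vertical, centred at top (402,229).

```bash
python3 - <<'E'
from h import *
f=lambda x,y:(185+x/7,165+y/7)
print("key top",atz("top",f(486,207),130))
c=[atz("top",f(*p),54)[:2] for p in[(105,25),(60,160),(590,325),(632,185)]]
print("stand",np.mean(c,0)); d=(c[0]+c[1]-c[2]-c[3]); print("yaw of +y deg",np.degrees(np.arctan2(d[1],d[0]))-90,np.linalg.norm(d)/2)
q=[atz("top",f(*p),130)[:2] for p in[(475,160),(440,215),(495,252),(530,195)]]
for i in range(4):
    e=q[(i+1)%4]-q[i];print("edge",np.degrees(np.arctan2(e[1],e[0])),np.linalg.norm(e))
g=lambda x,y:(370+x/5.54,205+(y-350)/5.54)
print("cam",atz("top",g(178,483),48)); a=atz("top",g(182,503),48);b=atz("top",g(195,460),48);print("slot",np.degrees(np.arctan2(*(b-a)[1::-1])))
b=[atz("top",p,18)[:2] for p in[(349,191),(349,245),(428.5,246),(429,192)]]
print(np.mean(b,0)); d=b[0]-b[3]+b[1]-b[2];print("fix yaw",np.degrees(np.arctan2(d[1],d[0]))-90)
st=arm.read_state();M=R.from_quat(st["ee_rot"]).as_matrix();print(M.round(3)); tgt=np.array([537,165,250]);print(M.T@(tgt-st["position"]))
E
```

```text
key top [553.37931409 154.09893045 130.        ]
stand [572.052711   220.31769828]
yaw of +y deg -15.949251013601497 211.50241381104325
edge 149.31304611706014 22.98629942821691
edge -122.67644133313264 23.536698937893757
edge -29.84300816777751 23.56778990846628
edge 58.724248392630635 23.176602806143567
cam [ 476.56672086 -229.1461863    48.        ]
slot -16.48151190498979
[ 505.37417459 -198.8592936 ]
fix yaw 0.42842682677350297
[[ 0.899 -0.439 -0.001]
 [-0.439 -0.899 -0.002]
 [ 0.     0.002 -1.   ]]
[410.38344502 240.73988643 -19.14492287]
```

>>> step_arm --motion '[{"dr": [0,0,1.4],"slide": [54,30,-1],"jaw": 85},{"dr": [0,0,2.7],"slide": [108,61,-2],"jaw": 85},{"dr": [0,0,4.0],"slide": [161,91,-4],"jaw": 85},{"dr": [0,0,5.3],"slide": [215,122,-5],"jaw": 85},{"dr": [0,0,6.6],"slide": [269,152,-6],"jaw": 85},{"dr": [0,0,7.9],"slide": [322,182,-7],"jaw": 85},{"dr": [0,0,9.2],"slide": [376,213,-9],"jaw": 85},{"dr": [0,0,10.5],"slide": [430,243,-10],"jaw": 85}]'

```text
clock: 1.1
position: [554.6, 153.0, 241.2]
ee_rot: [-0.571, 0.821, 0.0, -0.0]
contact_force: [0.9, -0.1, -0.1]
gripper_width: 85.0
grasp_force: 0.0
```

>>> step_arm --motion '[{"dr": [0,0,1.3],"slide": [0,0,0],"jaw": 85},{"dr": [0,0,1.4],"slide": [0,0,0],"jaw": 85},{"dr": [0,0,1.4],"slide": [0,0,0],"jaw": 85},{"dr": [0,0,1.4],"slide": [0,0,0],"jaw": 85},{"dr": [0,0,1.4],"slide": [0,0,0],"jaw": 85},{"dr": [0,0,1.4],"slide": [0,0,0],"jaw": 85},{"dr": [0,0,1.4],"slide": [0,0,0],"jaw": 85},{"dr": [0,0,1.4],"slide": [0,0,0],"jaw": 85}]'

```text
clock: 2.1
position: [553.9, 154.8, 241.3]
ee_rot: [-0.491, 0.871, -0.0, 0.0]
contact_force: [0.6, 1.3, 0.4]
gripper_width: 85.3
grasp_force: 0.0
```

```bash
python3 - <<'E'
from h import *
st=arm.read_state();im=optics.get_image("wrist");cv2.imwrite("pics/w1.png",im)
np.savez("w1.npz",position=st["position"],ee_rot=st["ee_rot"])
print(st["clock"],st["position"],np.degrees(st["joints"]).round(1),R.from_quat(st["ee_rot"]).as_matrix().round(3))
p=proj("wrist",[553,154,130],st);print(p)
E
```

```text
2.1 [553.89705481 154.84850038 241.34972725] [ 31.8  16.8  -5.9   0.  -67.4 -62.9] [[-0.518 -0.855  0.   ]
 [-0.855  0.518  0.   ]
 [-0.    -0.    -1.   ]]
[320.00493959 190.58204309]
```

View pics/w1.png

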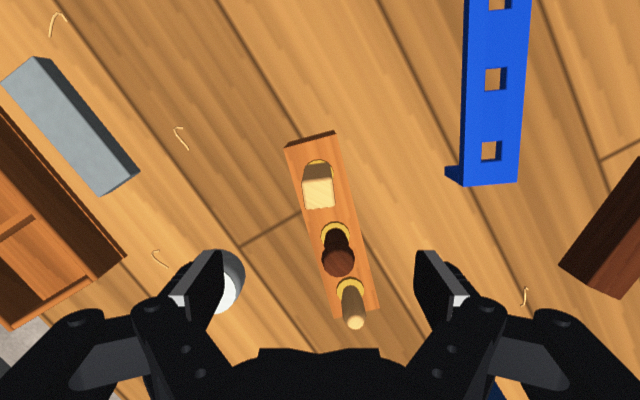

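The wrist view shows the key's square top at about (318,194), nearly aligned with the jaws, with the gouge at (338,262) and awl at (354,320). I enlarge to get its edges.

```bash
python3 - <<'E'
import cv2
a=cv2.imread("pics/w1.png")[150:220,285:365]
cv2.imwrite("pics/c2.png",cv2.resize(a,None,fx=8,fy=8,interpolation=cv2.INTER_CUBIC))
E
```

```text
(no output)
```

View pics/c2.png

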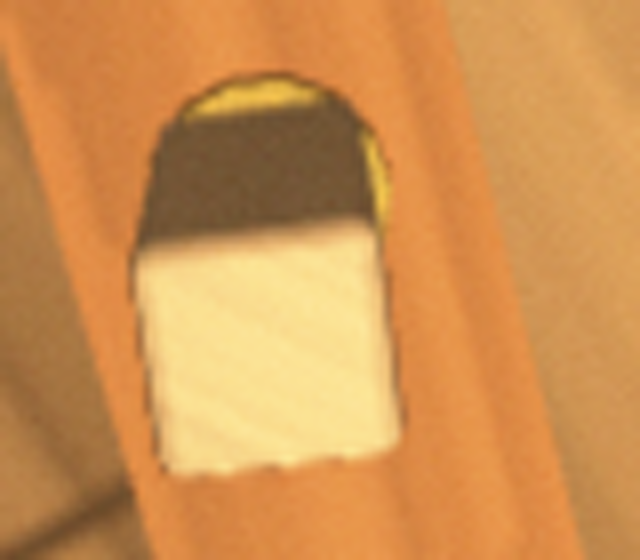

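```bash
python3 - <<'E'
from h import *
st=dict(np.load("w1.npz"))
q=[atz("wrist",(285+(x-.5)/8,150+(y-.5)/8),130,st)[:2] for x,y in[(137,245),(372,222),(400,440),(165,475)]]
print(np.mean(q,0))
for i in range(4):
    e=q[(i+1)%4]-q[i];print(np.degrees(np.arctan2(e[1],e[0])),np.linalg.norm(e))
M=R.from_quat(st["ee_rot"]).as_matrix();print(M.T@(np.append(np.mean(q,0),80)-st["position"]))
# collar back point/right point
for p in[(255,75),(390,200)]:print(atz("wrist",(285+p[0]/8,150+p[1]/8),60,st))
c=np.append(np.mean(q,0),60)
E
```

```text
[555.23407259 155.33569951]
154.608089687281 23.71573428484363
66.65609854105492 23.190702231718866
-22.218268052258246 24.488161561013985
-115.17261633556727 24.531786651092517
[ -1.10360727  -0.88603477 161.34979534]
[548.54985817 141.23610574  60.        ]
[542.13943638 163.91281183  60.        ]
```

>>> step_arm --motion '[{"dr": [0,0,-0.9],"slide": [-1,-1,40],"jaw": 85},{"dr": [0,0,-0.9],"slide": [-1,-1,85],"jaw": 85},{"dr": [0,0,-0.9],"slide": [-1,-1,125],"jaw": 85},{"dr": [0,0,-0.9],"slide": [-1,-1,150],"jaw": 85},{"dr": [0,0,-0.9],"slide": [-1,-1,161],"jaw": 60},{"dr": [0,0,-0.9],"slide": [-1,-1,161],"jaw": 35},{"dr": [0,0,-0.9],"slide": [-1,-1,161],"jaw": 20},{"dr": [0,0,-0.9],"slide": [-1,-1,161],"jaw": 15}]'

```text
clock: 3.15
position: [556.2, 155.7, 81.8]
ee_rot: [-0.545, 0.839, -0.0, 0.002]
contact_force: [0.6, 0.4, 2.2]
gripper_width: 25.7
grasp_force: 59.0
```

>>> step_arm --motion '[{"dr": [0,0,0],"slide": [0,0,0],"jaw": 15},{"dr": [0,0,0],"slide": [0,0,0],"jaw": 15},{"dr": [0,0,0],"slide": [0,0,0],"jaw": 15},{"dr": [0,0,0],"slide": [0,0,0],"jaw": 15},{"dr": [0,0,0],"slide": [0,0,0],"jaw": 15},{"dr": [0,0,0],"slide": [0,0,0],"jaw": 15},{"dr": [0,0,0],"slide": [0,0,0],"jaw": 15},{"dr": [0,0,0],"slide": [0,0,0],"jaw": 15}]'

```text
clock: 4.15
position: [556.2, 155.7, 81.7]
ee_rot: [-0.545, 0.838, -0.0, 0.001]
contact_force: [-0.4, 1.0, 6.3]
gripper_width: 25.4
grasp_force: 59.5
```

```bash
python3 - <<'E'
from h import *
st=arm.read_state();print(st["clock"],st["position"],R.from_quat(st["ee_rot"]).as_matrix().round(4),st["contact_force"],st["wrist_torque"],st["gripper_width"],st["grasp_force"])
np.savez("grip.npz",position=st["position"],ee_rot=st["ee_rot"])
E
```

```text
4.15 [556.17875211 155.66275472  81.73755652] [[-0.4062 -0.9138  0.0026]
 [-0.9138  0.4062  0.001 ]
 [-0.002  -0.002  -1.    ]] [-0.44425057  0.97792619  6.32884087] [ 0.145991    0.20968541 -0.01364616] 25.39160574345586 59.50910747051239
```

>>> step_arm --motion '[{"dr": [0,0,0],"slide": [0,0,-10],"jaw": 15},{"dr": [0,0,0],"slide": [0,0,-30],"jaw": 15},{"dr": [0,0,0],"slide": [0,0,-55],"jaw": 15},{"dr": [0,0,0],"slide": [0,0,-80],"jaw": 15},{"dr": [0,0,0],"slide": [0,0,-105],"jaw": 15},{"dr": [0,0,0],"slide": [0,0,-125],"jaw": 15},{"dr": [0,0,0],"slide": [0,0,-125],"jaw": 15},{"dr": [0,0,0],"slide": [0,0,-125],"jaw": 15}]'

```text
clock: 5.15
position: [554.4, 154.8, 204.1]
ee_rot: [-0.544, 0.839, 0.0, -0.001]
contact_force: [0.5, -0.4, -1.7]
gripper_width: 25.2
grasp_force: 59.0
```

```bash
python3 - <<'E'
from h import *
st=arm.read_state();w=optics.get_image("wrist");s=optics.get_image("scene")
cv2.imwrite("pics/w2.png",w);cv2.imwrite("pics/s2.png",s)
np.savez("w2.npz",position=st["position"],ee_rot=st["ee_rot"])
M=R.from_quat(st["ee_rot"]).as_matrix();tip=st["position"]+M[:,2]*67.7
u,v=map(int,proj("wrist",tip,st));a,b=map(int,proj("scene",tip));print(u,v,a,b,st["position"],st["contact_force"],st["wrist_torque"],st["gripper_width"])
A=cv2.resize(w[max(v-60,0):v+60,u-50:u+50],(400,480),interpolation=cv2.INTER_CUBIC)
B=cv2.resize(s[b-60:b+24,a-35:a+35],(400,480),interpolation=cv2.INTER_CUBIC)
cv2.imwrite("pics/c3.png",np.hstack([A,B]))
E
```

```text
319 209 370 158 [554.37388558 154.81735059 204.07956566] [ 0.48675731 -0.40455591 -1.70666249] [-0.01339378  0.00216581 -0.03284437] 25.23721312477421
```

View pics/c3.png

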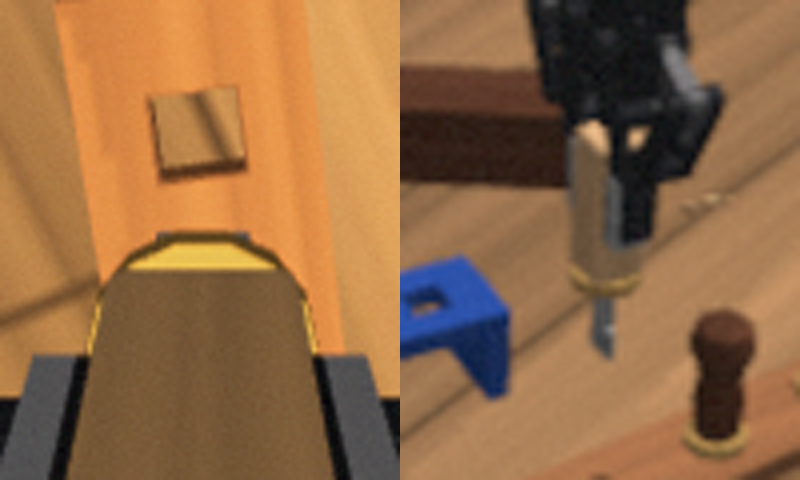

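The blade's end peeks out behind the collar over crop x 157–248, so it lies along tool y. The empty hole spans (150,98)–(245,180) in the crop. I measure the hole while moving on to the cam.

```bash
python3 - <<'E'
from h import *
st=dict(np.load("w2.npz"))
q=[atz("wrist",(269+(x-.5)/4,149+(y-.5)/4),54,st)[:2] for x,y in[(150,98),(238,87),(245,166),(160,180)]]
print(np.mean(q,0))
for i in range(4):
    e=q[(i+1)%4]-q[i];print(np.degrees(np.arctan2(e[1],e[0])),np.linalg.norm(e))
E
```

```text
[555.38644216 155.52916826]
163.27424384032153 20.40411113199747
71.50258145665698 18.905858430116588
-14.29435596499958 20.187000036266873
-107.73858094147289 19.756304789804013
```

>>> step_arm --motion '[{"dr": [0,0,-0.1],"slide": [30,-7,0],"jaw": 15},{"dr": [0,0,-0.2],"slide": [75,-17,0],"jaw": 15},{"dr": [0,0,-0.4],"slide": [125,-30,5],"jaw": 15},{"dr": [0,0,-0.5],"slide": [175,-42,10],"jaw": 15},{"dr": [0,0,-0.7],"slide": [225,-54,18],"jaw": 15},{"dr": [0,0,-0.8],"slide": [270,-65,26],"jaw": 15},{"dr": [0,0,-0.9],"slide": [305,-73,32],"jaw": 15},{"dr": [0,0,-0.9],"slide": [323,-77,34],"jaw": 15}]'

```text
clock: 6.25
position: [493.0, -172.7, 170.1]
ee_rot: [-0.595, 0.803, 0.001, -0.001]
contact_force: [-0.8, -0.2, -1.7]
gripper_width: 25.5
grasp_force: 59.0
```

>>> step_arm --motion '[{"dr": [0,0,0],"slide": [0,0,0],"jaw": 15},{"dr": [0,0,0],"slide": [0,0,0],"jaw": 15},{"dr": [0,0,0],"slide": [0,0,0],"jaw": 15},{"dr": [0,0,0],"slide": [0,0,0],"jaw": 15},{"dr": [0,0,0],"slide": [0,0,0],"jaw": 15},{"dr": [0,0,0],"slide": [0,0,0],"jaw": 15},{"dr": [0,0,0],"slide": [0,0,0],"jaw": 15},{"dr": [0,0,0],"slide": [0,0,0],"jaw": 15}]'

```text
clock: 7.25
position: [494.2, -171.3, 171.3]
ee_rot: [-0.596, 0.803, -0.0, 0.0]
contact_force: [-0.4, 0.1, -2.4]
gripper_width: 25.5
grasp_force: 59.0
```

```bash
python3 - <<'E'
from h import *
st=arm.read_state();w=optics.get_image("wrist")
cv2.imwrite("pics/w3.png",w)
np.savez("w3.npz",position=st["position"],ee_rot=st["ee_rot"])
u,v=map(int,proj("wrist",np.array([476.6,-229.1,48]),st));print(u,v,st["position"],st["clock"],R.from_quat(st["ee_rot"]).as_matrix().round(4),st["contact_force"],st["wrist_torque"])
u0,v0=u-50,max(v-50,0);print(u0,v0)
cv2.imwrite("pics/c4.png",cv2.resize(w[v0:v0+86,u0:u0+100],None,fx=7,fy=7,interpolation=cv2.INTER_CUBIC))
E
```

```text
319 115 [ 494.24720928 -171.2634521   171.32395579] 7.25 [[-0.2891 -0.9573  0.    ]
 [-0.9573  0.2891 -0.    ]
 [ 0.     -0.     -1.    ]] [-0.40906245  0.06917714 -2.37720967] [-0.03094215  0.00620038 -0.01068511]
269 65
```

View pics/c4.png

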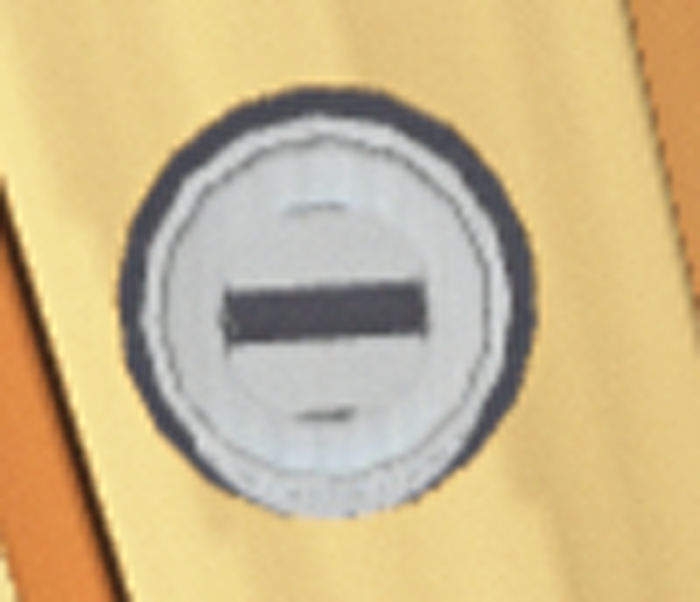

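The slot lies at crop (326,312), nearly horizontal: corners (223,291),(425,282),(428,332),(227,344).

```bash
python3 - <<'E'
from h import *
st=dict(np.load("w3.npz"))
q=[atz("wrist",(269+(x-.5)/7,65+(y-.5)/7),48,st)[:2] for x,y in[(223,291),(425,282),(428,332),(227,344)]]
c=np.mean(q,0);print(c)
for i in range(4):
    e=q[(i+1)%4]-q[i];print(np.degrees(np.arctan2(e[1],e[0])),np.linalg.norm(e))
M=R.from_quat(st["ee_rot"]).as_matrix();print(np.degrees(np.arctan2(M[1,1],M[0,1])))
print(M.T@(np.append(c,121)-st["position"]))
# blade tip offset from w2: foot ends seen at x=157..248,y~235
s2=dict(np.load("w2.npz"));M2=R.from_quat(s2["ee_rot"]).as_matrix();z=s2["position"][2]-67.7
for x in(157,248):print(M2.T@(atz("wrist",(269+x/4,149+233/4),z,s2)-s2["position"]))
E
```

```text
[ 478.80458787 -234.19465378]
165.7301832546093 22.805467822480914
77.39058798589026 5.476374573467258
-13.416548871804983 22.851024011834276
-103.13025045786118 5.815517879447535
163.197749877323
[64.70743079 -3.4064475  50.32549793]
[ 1.73618135 -7.96891465 67.68711937]
[ 1.7404131   7.55283276 67.71774887]
```

>>> step_arm --motion '[{"dr": [0,0,-0.2],"slide": [25,-1.5,0],"jaw": 15},{"dr": [0,0,-0.38],"slide": [50,-3,8],"jaw": 15},{"dr": [0,0,-0.38],"slide": [65,-3.2,18],"jaw": 15},{"dr": [0,0,-0.38],"slide": [65,-3.2,30],"jaw": 15},{"dr": [0,0,-0.38],"slide": [65,-3.2,42],"jaw": 15},{"dr": [0,0,-0.38],"slide": [65,-3.2,47],"jaw": 15},{"dr": [0,0,-0.38],"slide": [65,-3.2,47],"jaw": 15},{"dr": [0,0,-0.38],"slide": [65,-3.2,47],"jaw": 15}]'

```text
clock: 8.3
position: [479.0, -234.2, 124.7]
ee_rot: [-0.618, 0.787, -0.0, 0.0]
contact_force: [0.1, 0.4, -2.1]
gripper_width: 25.0
grasp_force: 59.0
```

```bash
python3 - <<'E'
from h import *
st=arm.read_state();w=optics.get_image("wrist")
cv2.imwrite("pics/w4.png",w)
np.savez("w4.npz",position=st["position"],ee_rot=st["ee_rot"])
M=R.from_quat(st["ee_rot"]).as_matrix()
u,v=map(int,proj("wrist",st["position"]+67.7*M[:,2],st));print(u,v,st["position"],st["clock"],np.degrees(np.arctan2(M[1,1],M[0,1])),st["contact_force"],st["wrist_torque"])
u0,v0=u-40,v-30;print(u0,v0)
cv2.imwrite("pics/c5.png",cv2.resize(w[v0:v0+50,u0:u0+80],None,fx=10,fy=10,interpolation=cv2.INTER_CUBIC))
E
```

```text
319 209 [ 478.99746143 -234.19857491  124.69877272] 8.3 166.2770079914261 [ 0.0800072   0.38264148 -2.07762675] [-0.03660311  0.0081636   0.03309486]
279 179
```

View pics/c5.png

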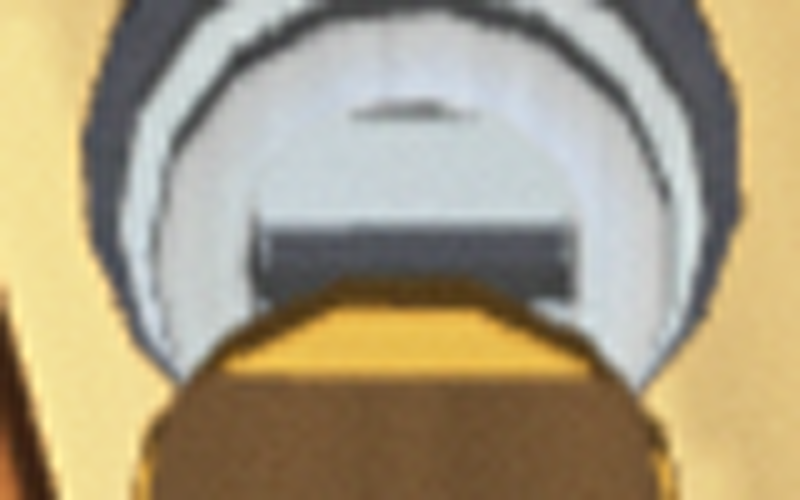

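The slot mouth is at crop rows 225–302, cols 255–575, just ahead of the collar.

```bash
python3 - <<'E'
from h import *
st=dict(np.load("w4.npz"));M=R.from_quat(st["ee_rot"]).as_matrix()
for p in[(262,227),(572,225),(575,300),(258,302),(416,263)]:
    print(p,(M.T@(atz("wrist",(279+(p[0]-.5)/10,179+(p[1]-.5)/10),48,st)-st["position"])).round(2))
E
```

```text
(262, 227) [  2.96 -10.42  76.71]
(572, 225) [ 3.14 11.52 76.69]
(575, 300) [-2.46 11.83 76.69]
(258, 302) [ -2.64 -10.76  76.71]
(416, 263) [ 0.29  0.49 76.7 ]
```

>>> step_arm --motion '[{"dr": [0,0,0],"slide": [0.4,0.6,0],"jaw": 15},{"dr": [0,0,0],"slide": [0.4,0.6,4],"jaw": 15},{"dr": [0,0,0],"slide": [0.4,0.6,7],"jaw": 15},{"dr": [0,0,0],"slide": [0.4,0.6,9],"jaw": 15},{"dr": [0,0,0],"slide": [0.4,0.6,10.5],"jaw": 15},{"dr": [0,0,0],"slide": [0.4,0.6,12],"jaw": 15},{"dr": [0,0,0],"slide": [0.4,0.6,12],"jaw": 15},{"dr": [0,0,0],"slide": [0.4,0.6,12],"jaw": 15}]'

```text
clock: 9.35
position: [477.9, -234.6, 112.4]
ee_rot: [-0.617, 0.787, -0.0, 0.0]
contact_force: [-0.7, 0.7, -1.9]
gripper_width: 25.4
grasp_force: 59.0
```

>>> step_arm --motion '[{"dr": [0,0,0],"slide": [0,0,1],"jaw": 15},{"dr": [0,0,0],"slide": [0,0,2],"jaw": 15},{"dr": [0,0,0],"slide": [0,0,3],"jaw": 15},{"dr": [0,0,0],"slide": [0,0,4],"jaw": 15},{"dr": [0,0,0],"slide": [0,0,4.5],"jaw": 15},{"dr": [0,0,0],"slide": [0,0,4.5],"jaw": 15},{"dr": [0,0,0],"slide": [0,0,4.5],"jaw": 15},{"dr": [0,0,0],"slide": [0,0,4.5],"jaw": 15}]'

```text
clock: 10.35
position: [477.9, -234.6, 107.9]
ee_rot: [-0.617, 0.787, -0.0, 0.0]
contact_force: [-0.4, -1.0, -1.2]
gripper_width: 25.1
grasp_force: 59.0
```

```bash
cat > s.py <<'E'
from h import *
st=arm.read_state();M=R.from_quat(st["ee_rot"]).as_matrix()
print(st["clock"],st["position"].round(2),"yawY",np.degrees(np.arctan2(M[1,1],M[0,1])).round(2),"F",st["contact_force"].round(2),"T",st["wrist_torque"].round(3),"eff6",st["joint_efforts"][5].round(4),np.degrees(st["joints"][5]).round(1))
E
python3 s.py
```

```text
10.35 [ 477.89 -234.64  107.87] yawY 166.24 F [-0.42 -1.01 -1.21] T [-0.014  0.039 -0.039] eff6 -0.0 -5.1
```

>>> step_arm --motion '[{"dr": [0,0,0.5],"slide": [0,0,0],"jaw": 15},{"dr": [0,0,1.1],"slide": [0,0,0],"jaw": 15},{"dr": [0,0,1.8],"slide": [0,0,0],"jaw": 15},{"dr": [0,0,2.5],"slide": [0,0,0],"jaw": 15},{"dr": [0,0,3.2],"slide": [0,0,0],"jaw": 15},{"dr": [0,0,3.9],"slide": [0,0,0],"jaw": 15},{"dr": [0,0,4.6],"slide": [0,0,0],"jaw": 15},{"dr": [0,0,5.0],"slide": [0,0,0],"jaw": 15}]'

```text
clock: 11.35
position: [478.3, -234.3, 107.9]
ee_rot: [-0.31, 0.951, -0.0, 0.0]
contact_force: [0.5, 1.0, -1.4]
gripper_width: 25.4
grasp_force: 58.9
```

```bash
python3 s.py
```

```text
11.35 [ 478.26 -234.32  107.86] yawY 126.14 F [ 0.45  1.02 -1.35] T [ 0.433 -0.265  0.036] eff6 0.1557 -45.2
```

>>> step_arm --motion '[{"dr": [0,0,0.5],"slide": [0,0,0],"jaw": 15},{"dr": [0,0,1.0],"slide": [0,0,0],"jaw": 15},{"dr": [0,0,1.5],"slide": [0,0,0],"jaw": 15},{"dr": [0,0,2.0],"slide": [0,0,0],"jaw": 15},{"dr": [0,0,2.5],"slide": [0,0,0],"jaw": 15},{"dr": [0,0,3.0],"slide": [0,0,0],"jaw": 15},{"dr": [0,0,3.4],"slide": [0,0,0],"jaw": 15},{"dr": [0,0,3.7],"slide": [0,0,0],"jaw": 15}]'

```text
clock: 12.35
position: [478.3, -234.4, 107.9]
ee_rot: [-0.057, 0.998, 0.0, 0.001]
contact_force: [1.2, 0.5, -1.4]
gripper_width: 25.2
grasp_force: 58.9
```

```bash
python3 s.py
```

```text
12.35 [ 478.26 -234.39  107.86] yawY 96.57 F [ 1.15  0.53 -1.41] T [ 0.367 -0.231  0.081] eff6 0.1174 -74.7
```

>>> step_arm --motion '[{"dr": [0,0,0.1],"slide": [0,0,0],"jaw": 15},{"dr": [0,0,0.2],"slide": [0,0,0],"jaw": 15},{"dr": [0,0,0.3],"slide": [0,0,0],"jaw": 15},{"dr": [0,0,0.4],"slide": [0,0,0],"jaw": 15},{"dr": [0,0,0.5],"slide": [0,0,0],"jaw": 15},{"dr": [0,0,0.5],"slide": [0,0,0],"jaw": 15},{"dr": [0,0,0.5],"slide": [0,0,0],"jaw": 15},{"dr": [0,0,0.5],"slide": [0,0,0],"jaw": 15}]'

```text
clock: 13.35
position: [478.1, -234.6, 107.9]
ee_rot: [-0.023, 1.0, 0.0, 0.0]
contact_force: [2.4, 3.4, -2.8]
gripper_width: 25.3
grasp_force: 58.9
```

```bash
python3 s.py
```

```text
13.35 [ 478.12 -234.57  107.88] yawY 92.64 F [ 2.39  3.36 -2.85] T [ 0.962 -0.844  0.081] eff6 -0.0734 -78.7
```

>>> step_arm --motion '[{"dr": [0,0,0.1],"slide": [-0.1,0.1,0],"jaw": 15},{"dr": [0,0,0.2],"slide": [-0.2,0.3,0],"jaw": 15},{"dr": [0,0,0.3],"slide": [-0.3,0.4,0],"jaw": 15},{"dr": [0,0,0.4],"slide": [-0.3,0.4,0],"jaw": 15},{"dr": [0,0,0.5],"slide": [-0.3,0.4,0],"jaw": 15},{"dr": [0,0,0.5],"slide": [-0.3,0.4,0],"jaw": 15},{"dr": [0,0,0.5],"slide": [-0.3,0.4,0],"jaw": 15},{"dr": [0,0,0.5],"slide": [-0.3,0.4,0],"jaw": 15}]'

```text
clock: 14.35
position: [478.2, -234.4, 107.9]
ee_rot: [0.012, 1.0, -0.0, 0.0]
contact_force: [2.6, -0.3, -2.6]
gripper_width: 25.4
grasp_force: 59.2
```

```bash
python3 s.py
```

```text
14.35 [ 478.18 -234.38  107.88] yawY 88.64 F [ 2.62 -0.35 -2.62] T [-0.136 -0.822  0.073] eff6 -0.0754 -82.7
```

>>> step_arm --motion '[{"dr": [0,0,0.1],"slide": [-0.1,0,0],"jaw": 15},{"dr": [0,0,0.2],"slide": [-0.3,0,0],"jaw": 15},{"dr": [0,0,0.3],"slide": [-0.3,0,0],"jaw": 15},{"dr": [0,0,0.35],"slide": [-0.3,0,0],"jaw": 15},{"dr": [0,0,0.35],"slide": [-0.3,0,0],"jaw": 15},{"dr": [0,0,0.35],"slide": [-0.3,0,0],"jaw": 15},{"dr": [0,0,0.35],"slide": [-0.3,0,0],"jaw": 15},{"dr": [0,0,0.35],"slide": [-0.3,0,0],"jaw": 15}]'

```text
clock: 15.35
position: [478.3, -234.3, 107.8]
ee_rot: [0.036, 0.999, -0.0, -0.0]
contact_force: [-0.4, -1.8, -0.8]
gripper_width: 25.6
grasp_force: 59.3
```

```bash
python3 s.py
```

```text
15.35 [ 478.32 -234.31  107.84] yawY 85.84 F [-0.42 -1.84 -0.83] T [-0.583 -0.354  0.056] eff6 -0.078 -85.5
```

>>> step_arm --motion '[{"dr": [0,0,0.05],"slide": [0,0,0],"jaw": 15},{"dr": [0,0,0.1],"slide": [0,0,0],"jaw": 15},{"dr": [0,0,0.15],"slide": [0,0,0],"jaw": 15},{"dr": [0,0,0.2],"slide": [0,0,0],"jaw": 15},{"dr": [0,0,0.2],"slide": [0,0,0],"jaw": 15},{"dr": [0,0,0.2],"slide": [0,0,0],"jaw": 15},{"dr": [0,0,0.2],"slide": [0,0,0],"jaw": 15},{"dr": [0,0,0.2],"slide": [0,0,0],"jaw": 15}]'

```text
clock: 16.35
position: [478.4, -234.2, 107.8]
ee_rot: [0.05, 0.999, -0.0, -0.0]
contact_force: [0.6, -1.9, -1.1]
gripper_width: 25.3
grasp_force: 59.4
```

```bash
python3 s.py
```

```text
16.35 [ 478.36 -234.22  107.82] yawY 84.24 F [ 0.64 -1.85 -1.09] T [-0.766 -0.212  0.101] eff6 -0.0782 -87.1
```

>>> step_arm --motion '[{"dr": [0,0,0.05],"slide": [0,-0.1,0],"jaw": 15},{"dr": [0,0,0.1],"slide": [0,-0.2,0],"jaw": 15},{"dr": [0,0,0.1],"slide": [0,-0.2,0],"jaw": 15},{"dr": [0,0,0.15],"slide": [0,-0.2,0],"jaw": 15},{"dr": [0,0,0.15],"slide": [0,-0.2,0],"jaw": 15},{"dr": [0,0,0.15],"slide": [0,-0.2,0],"jaw": 15},{"dr": [0,0,0.15],"slide": [0,-0.2,0],"jaw": 15},{"dr": [0,0,0.15],"slide": [0,-0.2,0],"jaw": 15}]'

```text
clock: 17.35
position: [478.4, -234.4, 107.8]
ee_rot: [0.061, 0.998, 0.0, -0.0]
contact_force: [0.1, -0.6, -0.4]
gripper_width: 24.9
grasp_force: 59.4
```

```bash
python3 s.py
```

```text
17.35 [ 478.36 -234.36  107.79] yawY 83.04 F [ 0.14 -0.62 -0.37] T [-0.184 -0.091  0.106] eff6 -0.078 -88.3
```

>>> step_arm --motion '[{"dr": [0,0,0.05],"slide": [0,0,0],"jaw": 15},{"dr": [0,0,0.1],"slide": [0,0,0],"jaw": 15},{"dr": [0,0,0.1],"slide": [0,0,0],"jaw": 15},{"dr": [0,0,0.15],"slide": [0,0,0],"jaw": 15},{"dr": [0,0,0.15],"slide": [0,0,0],"jaw": 15},{"dr": [0,0,0.15],"slide": [0,0,0],"jaw": 15},{"dr": [0,0,0.15],"slide": [0,0,0],"jaw": 15},{"dr": [0,0,0.15],"slide": [0,0,0],"jaw": 15}]'

```text
clock: 18.35
position: [478.4, -234.4, 107.8]
ee_rot: [0.071, 0.997, 0.0, -0.0]
contact_force: [0.0, -0.2, -0.3]
gripper_width: 25.3
grasp_force: 59.4
```

```bash
python3 s.py
```

```text
18.35 [ 478.38 -234.4   107.78] yawY 81.84 F [ 0.01 -0.2  -0.28] T [-0.04  -0.1    0.069] eff6 -0.0778 -89.5
```

>>> step_arm --motion '[{"dr": [0,0,0.05],"slide": [0,0,0],"jaw": 15},{"dr": [0,0,0.1],"slide": [0,0,0],"jaw": 15},{"dr": [0,0,0.1],"slide": [0,0,0],"jaw": 15},{"dr": [0,0,0.15],"slide": [0,0,0],"jaw": 15},{"dr": [0,0,0.15],"slide": [0,0,0],"jaw": 15},{"dr": [0,0,0.15],"slide": [0,0,0],"jaw": 15},{"dr": [0,0,0.15],"slide": [0,0,0],"jaw": 15},{"dr": [0,0,0.15],"slide": [0,0,0],"jaw": 15}]'

```text
clock: 19.35
position: [478.4, -234.4, 107.8]
ee_rot: [0.082, 0.997, 0.0, 0.0]
contact_force: [0.4, -0.6, -0.8]
gripper_width: 25.5
grasp_force: 59.4
```

```bash
python3 s.py
```

```text
19.35 [ 478.4  -234.4   107.83] yawY 80.64 F [ 0.37 -0.59 -0.84] T [ 0.034 -0.116  0.101] eff6 -0.0778 -90.7
```

>>> step_arm --motion '[{"dr": [0,0,0.05],"slide": [0,0,0],"jaw": 15},{"dr": [0,0,0.1],"slide": [0,0,0],"jaw": 15},{"dr": [0,0,0.1],"slide": [0,0,0],"jaw": 15},{"dr": [0,0,0.15],"slide": [0,0,0],"jaw": 15},{"dr": [0,0,0.15],"slide": [0,0,0],"jaw": 15},{"dr": [0,0,0.15],"slide": [0,0,0],"jaw": 15},{"dr": [0,0,0.15],"slide": [0,0,0],"jaw": 15},{"dr": [0,0,0.15],"slide": [0,0,0],"jaw": 15}]'

```text
clock: 20.35
position: [478.4, -234.4, 107.8]
ee_rot: [0.092, 0.996, -0.0, -0.0]
contact_force: [-0.6, 0.1, 0.4]
gripper_width: 25.6
grasp_force: 59.3
```

```bash
python3 s.py
```

```text
20.35 [ 478.38 -234.42  107.78] yawY 79.44 F [-0.58  0.06  0.35] T [ 0.065 -0.067  0.074] eff6 -0.0777 -91.9
```

>>> step_arm --motion '[{"dr": [0,0,0.05],"slide": [0,0,0],"jaw": 15},{"dr": [0,0,0.1],"slide": [0,0,0],"jaw": 15},{"dr": [0,0,0.1],"slide": [0,0,0],"jaw": 15},{"dr": [0,0,0.15],"slide": [0,0,0],"jaw": 15},{"dr": [0,0,0.15],"slide": [0,0,0],"jaw": 15},{"dr": [0,0,0.15],"slide": [0,0,0],"jaw": 15},{"dr": [0,0,0.15],"slide": [0,0,0],"jaw": 15},{"dr": [0,0,0.15],"slide": [0,0,0],"jaw": 15}]'

```text
clock: 21.35
position: [478.4, -234.4, 107.8]
ee_rot: [0.102, 0.995, -0.0, -0.0]
contact_force: [0.3, -0.1, -0.0]
gripper_width: 25.5
grasp_force: 59.4
```

```bash
python3 s.py; python3 - <<'E'
from h import *
s=optics.get_image("wrist");cv2.imwrite("pics/w5.png",s)
cv2.imwrite("pics/c6.png",cv2.resize(s[100:320,200:440],None,fx=2.7,fy=2.7,interpolation=cv2.INTER_CUBIC))
E
```

```text
21.35 [ 478.37 -234.43  107.81] yawY 78.24 F [ 0.33 -0.08 -0.03] T [ 0.024 -0.035  0.134] eff6 -0.0922 -93.1
```

View pics/c6.png

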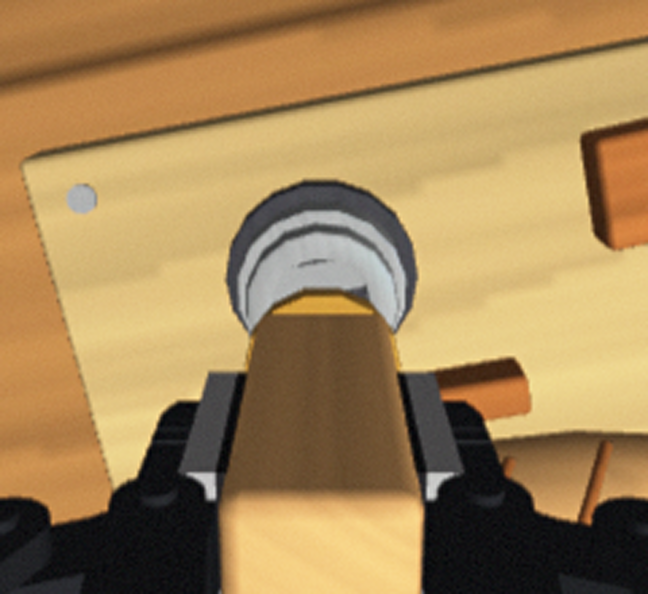

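The key sits square in the jaws in the cam, and the torque has begun to rise (0.092), so the stop is being reached. I go on in finer steps.

>>> step_arm --motion '[{"dr": [0,0,0.02],"slide": [0,0,0],"jaw": 15},{"dr": [0,0,0.04],"slide": [0,0,0],"jaw": 15},{"dr": [0,0,0.06],"slide": [0,0,0],"jaw": 15},{"dr": [0,0,0.06],"slide": [0,0,0],"jaw": 15},{"dr": [0,0,0.06],"slide": [0,0,0],"jaw": 15},{"dr": [0,0,0.06],"slide": [0,0,0],"jaw": 15},{"dr": [0,0,0.06],"slide": [0,0,0],"jaw": 15},{"dr": [0,0,0.06],"slide": [0,0,0],"jaw": 15}]'

```text
clock: 22.4
position: [478.4, -234.4, 107.8]
ee_rot: [0.107, 0.994, 0.0, -0.0]
contact_force: [0.2, 0.7, 0.1]
gripper_width: 25.6
grasp_force: 59.4
```

```bash
python3 s.py
```

```text
22.4 [ 478.37 -234.42  107.79] yawY 77.76 F [0.17 0.68 0.06] T [ 0.024 -0.003  0.106] eff6 -0.1161 -93.6
```

>>> step_arm --motion '[{"dr": [0,0,0.03],"slide": [0,0,0],"jaw": 15},{"dr": [0,0,0.06],"slide": [0,0,0],"jaw": 15},{"dr": [0,0,0.09],"slide": [0,0,0],"jaw": 15},{"dr": [0,0,0.1],"slide": [0,0,0],"jaw": 15},{"dr": [0,0,0.1],"slide": [0,0,0],"jaw": 15},{"dr": [0,0,0.1],"slide": [0,0,0],"jaw": 15},{"dr": [0,0,0.1],"slide": [0,0,0],"jaw": 15},{"dr": [0,0,0.1],"slide": [0,0,0],"jaw": 15}]'

```text
clock: 23.4
position: [478.4, -234.4, 107.8]
ee_rot: [0.114, 0.994, -0.0, -0.0]
contact_force: [0.1, -0.1, -0.8]
gripper_width: 25.4
grasp_force: 59.4
```

```bash
python3 s.py
```

```text
23.4 [ 478.37 -234.43  107.81] yawY 76.96 F [ 0.08 -0.11 -0.83] T [0.013 0.058 0.147] eff6 -0.1588 -94.4
```

One last small step, to about 0.18 N m.

>>> step_arm --motion '[{"dr": [0,0,0.02],"slide": [0,0,0],"jaw": 15},{"dr": [0,0,0.04],"slide": [0,0,0],"jaw": 15},{"dr": [0,0,0.06],"slide": [0,0,0],"jaw": 15},{"dr": [0,0,0.06],"slide": [0,0,0],"jaw": 15},{"dr": [0,0,0.06],"slide": [0,0,0],"jaw": 15},{"dr": [0,0,0.06],"slide": [0,0,0],"jaw": 15},{"dr": [0,0,0.06],"slide": [0,0,0],"jaw": 15},{"dr": [0,0,0.06],"slide": [0,0,0],"jaw": 15}]'

```text
clock: 24.4
position: [478.4, -234.4, 107.8]
ee_rot: [0.118, 0.993, 0.0, -0.0]
contact_force: [1.2, 0.5, 0.2]
gripper_width: 25.2
grasp_force: 59.4
```

```bash
python3 s.py
```

```text
24.4 [ 478.39 -234.41  107.81] yawY 76.48 F [1.21 0.46 0.22] T [-0.016  0.148  0.187] eff6 -0.1859 -94.9
```

Torque is about 0.186 N m, so the cam is seated. I back off to the middle of the play and draw the key out.

>>> step_arm --motion '[{"dr": [0,0,-0.4],"slide": [0,0,0],"jaw": 15},{"dr": [0,0,-0.8],"slide": [0,0,0],"jaw": 15},{"dr": [0,0,-1.1],"slide": [0,0,0],"jaw": 15},{"dr": [0,0,-1.1],"slide": [0,0,-2],"jaw": 15},{"dr": [0,0,-1.1],"slide": [0,0,-6],"jaw": 15},{"dr": [0,0,-1.1],"slide": [0,0,-14],"jaw": 15},{"dr": [0,0,-1.1],"slide": [0,0,-30],"jaw": 15},{"dr": [0,0,-1.1],"slide": [0,0,-50],"jaw": 15}]'

```text
clock: 25.4
position: [478.2, -234.4, 158.5]
ee_rot: [0.041, 0.999, 0.0, -0.0]
contact_force: [-0.1, 0.3, -0.8]
gripper_width: 25.3
grasp_force: 59.3
```

```bash
python3 s.py; python3 - <<'E'
from h import *
st=arm.read_state();M=R.from_quat(st["ee_rot"]).as_matrix()
print(M.round(4)); print(M.T@(np.array([554.9,155.2,204])-st["position"]))
E
```

```text
25.4 [ 478.24 -234.4   158.55] yawY 85.25 F [-0.06  0.33 -0.77] T [-0.045 -0.01  -0.02 ] eff6 -0.0001 -86.1
[[-9.966e-01  8.280e-02 -4.000e-04]
 [ 8.280e-02  9.966e-01  1.000e-04]
 [ 4.000e-04  1.000e-04 -1.000e+00]]
[-44.13622531 394.60709951 -45.43671903]
```

>>> step_arm --motion '[{"dr": [0,0,-1.1],"slide": [-4,30,-30],"jaw": 15},{"dr": [0,0,-2.2],"slide": [-10,85,-45],"jaw": 15},{"dr": [0,0,-3.3],"slide": [-16,140,-45.5],"jaw": 15},{"dr": [0,0,-4.4],"slide": [-22,195,-45.5],"jaw": 15},{"dr": [0,0,-5.5],"slide": [-28,250,-45.5],"jaw": 15},{"dr": [0,0,-6.6],"slide": [-34,305,-45.5],"jaw": 15},{"dr": [0,0,-7.7],"slide": [-40,355,-45.5],"jaw": 15},{"dr": [0,0,-8.8],"slide": [-44,385,-45.5],"jaw": 15}]'

```text
clock: 26.4
position: [554.2, 148.1, 203.9]
ee_rot: [-0.545, 0.838, -0.0, 0.0]
contact_force: [-0.3, -2.1, -0.3]
gripper_width: 25.5
grasp_force: 59.4
```

>>> step_arm --motion '[{"dr": [0,0,0],"slide": [4,5,0],"jaw": 15},{"dr": [0,0,0],"slide": [4,5,0],"jaw": 15},{"dr": [0,0,0],"slide": [4,5,0],"jaw": 15},{"dr": [0,0,0],"slide": [4,5,0],"jaw": 15},{"dr": [0,0,0],"slide": [4,5,0],"jaw": 15},{"dr": [0,0,0],"slide": [4,5,0],"jaw": 15},{"dr": [0,0,0],"slide": [4,5,0],"jaw": 15},{"dr": [0,0,0],"slide": [4,5,0],"jaw": 15}]'

```text
clock: 27.4
position: [547.7, 144.1, 203.3]
ee_rot: [-0.542, 0.84, -0.0, -0.0]
contact_force: [0.8, 0.4, -0.6]
gripper_width: 25.2
grasp_force: 59.4
```

```bash
python3 s.py; python3 - <<'E'
from h import *
st=arm.read_state();M=R.from_quat(st["ee_rot"]).as_matrix()
print(M.T@(np.array([554.9,155.2,83])-st["position"]))
E
```

```text
27.4 [547.74 144.07 203.26] yawY 155.68 F [ 0.83  0.42 -0.62] T [0.019 0.03  0.011] eff6 -0.0001 -55.4
[-13.10260292  -1.94257623 120.25723563]
```

>>> step_arm --motion '[{"dr": [0,0,0],"slide": [-13.1,-1.9,0],"jaw": 15},{"dr": [0,0,0],"slide": [-13.1,-1.9,10],"jaw": 15},{"dr": [0,0,0],"slide": [-13.1,-1.9,30],"jaw": 15},{"dr": [0,0,0],"slide": [-13.1,-1.9,55],"jaw": 15},{"dr": [0,0,0],"slide": [-13.1,-1.9,70],"jaw": 15},{"dr": [0,0,0],"slide": [-13.1,-1.9,75],"jaw": 15},{"dr": [0,0,0],"slide": [-13.1,-1.9,75],"jaw": 15},{"dr": [0,0,0],"slide": [-13.1,-1.9,75],"jaw": 15}]'

```text
clock: 28.4
position: [555.5, 155.5, 129.2]
ee_rot: [-0.542, 0.84, -0.0, 0.001]
contact_force: [0.4, 0.4, -0.6]
gripper_width: 25.3
grasp_force: 59.3
```

```bash
python3 s.py
```

```text
28.4 [555.47 155.51 129.23] yawY 155.69 F [ 0.41  0.39 -0.61] T [ 0.05  -0.038 -0.001] eff6 -0.0 -56.1
```

>>> step_arm --motion '[{"dr": [0,0,0],"slide": [0,0,6],"jaw": 15},{"dr": [0,0,0],"slide": [0,0,12],"jaw": 15},{"dr": [0,0,0],"slide": [0,0,18],"jaw": 15},{"dr": [0,0,0],"slide": [0,0,24],"jaw": 15},{"dr": [0,0,0],"slide": [0,0,30],"jaw": 15},{"dr": [0,0,0],"slide": [0,0,36],"jaw": 15},{"dr": [0,0,0],"slide": [0,0,40],"jaw": 15},{"dr": [0,0,0],"slide": [0,0,40],"jaw": 15}]'

```text
clock: 29.4
position: [554.7, 155.1, 87.9]
ee_rot: [-0.542, 0.84, 0.0, -0.0]
contact_force: [0.1, -0.3, -1.5]
gripper_width: 25.5
grasp_force: 59.3
```

```bash
python3 s.py
```

```text
29.4 [554.69 155.13  87.92] yawY 155.68 F [ 0.05 -0.35 -1.51] T [-0.036  0.03   0.034] eff6 -0.0 -56.1
```

>>> step_arm --motion '[{"dr": [0,0,0],"slide": [0,0,1.5],"jaw": 15},{"dr": [0,0,0],"slide": [0,0,3],"jaw": 15},{"dr": [0,0,0],"slide": [0,0,4],"jaw": 15},{"dr": [0,0,0],"slide": [0,0,4.5],"jaw": 15},{"dr": [0,0,0],"slide": [0,0,5],"jaw": 15},{"dr": [0,0,0],"slide": [0,0,5],"jaw": 15},{"dr": [0,0,0],"slide": [0,0,5],"jaw": 15},{"dr": [0,0,0],"slide": [0,0,5],"jaw": 15}]'

```text
clock: 30.4
position: [554.9, 155.2, 83.3]
ee_rot: [-0.542, 0.84, 0.0, 0.0]
contact_force: [-0.2, 0.2, -0.6]
gripper_width: 25.4
grasp_force: 59.3
```

>>> step_arm --motion '[{"dr": [0,0,0],"slide": [0,0,0.2],"jaw": 15},{"dr": [0,0,0],"slide": [0,0,0.4],"jaw": 15},{"dr": [0,0,0],"slide": [0,0,0.6],"jaw": 15},{"dr": [0,0,0],"slide": [0,0,0.8],"jaw": 15},{"dr": [0,0,0],"slide": [0,0,0.8],"jaw": 15},{"dr": [0,0,0],"slide": [0,0,0.8],"jaw": 15},{"dr": [0,0,0],"slide": [0,0,0.8],"jaw": 15},{"dr": [0,0,0],"slide": [0,0,0.8],"jaw": 15}]'

```text
clock: 31.4
position: [554.9, 155.2, 82.5]
ee_rot: [-0.542, 0.84, -0.0, 0.0]
contact_force: [0.1, 0.1, -1.4]
gripper_width: 25.3
grasp_force: 59.3
```

>>> step_arm --motion '[{"dr": [0,0,0],"slide": [0,0,0.2],"jaw": 15},{"dr": [0,0,0],"slide": [0,0,0.4],"jaw": 15},{"dr": [0,0,0],"slide": [0,0,0.6],"jaw": 15},{"dr": [0,0,0],"slide": [0,0,0.8],"jaw": 15},{"dr": [0,0,0],"slide": [0,0,0.8],"jaw": 15},{"dr": [0,0,0],"slide": [0,0,0.8],"jaw": 15},{"dr": [0,0,0],"slide": [0,0,0.8],"jaw": 15},{"dr": [0,0,0],"slide": [0,0,0.8],"jaw": 15}]'

```text
clock: 32.4
position: [554.9, 155.2, 81.8]
ee_rot: [-0.542, 0.84, -0.0, 0.0]
contact_force: [-1.5, -0.5, 0.2]
gripper_width: 25.2
grasp_force: 59.4
```

>>> step_arm --motion '[{"dr": [0,0,0],"slide": [0,0,0.2],"jaw": 15},{"dr": [0,0,0],"slide": [0,0,0.4],"jaw": 15},{"dr": [0,0,0],"slide": [0,0,0.6],"jaw": 15},{"dr": [0,0,0],"slide": [0,0,0.6],"jaw": 15},{"dr": [0,0,0],"slide": [0,0,0.6],"jaw": 15},{"dr": [0,0,0],"slide": [0,0,0.6],"jaw": 15},{"dr": [0,0,0],"slide": [0,0,0.6],"jaw": 15},{"dr": [0,0,0],"slide": [0,0,0.6],"jaw": 15}]'

```text
clock: 33.4
position: [554.9, 155.3, 81.8]
ee_rot: [-0.542, 0.84, -0.0, 0.0]
contact_force: [-3.1, 0.5, 5.6]
gripper_width: 25.4
grasp_force: 60.0
```

The collar is resting on the plate at the same height as at the grasp. I release and rise.

>>> step_arm --motion '[{"dr": [0,0,0],"slide": [0,0,-0.3],"jaw": 27},{"dr": [0,0,0],"slide": [0,0,-0.3],"jaw": 35},{"dr": [0,0,0],"slide": [0,0,-0.3],"jaw": 55},{"dr": [0,0,0],"slide": [0,0,-0.3],"jaw": 85},{"dr": [0,0,0],"slide": [0,0,-0.3],"jaw": 85},{"dr": [0,0,0],"slide": [0,0,-0.3],"jaw": 85},{"dr": [0,0,0],"slide": [0,0,-0.3],"jaw": 85},{"dr": [0,0,0],"slide": [0,0,-0.3],"jaw": 85}]'

```text
clock: 34.4
position: [554.9, 155.2, 81.4]
ee_rot: [-0.542, 0.84, 0.0, 0.0]
contact_force: [0.2, 0.4, -0.7]
gripper_width: 85.2
grasp_force: 0.0
```

>>> step_arm --motion '[{"dr": [0,0,0],"slide": [0,0,-10],"jaw": 85},{"dr": [0,0,0],"slide": [0,0,-30],"jaw": 85},{"dr": [0,0,0],"slide": [0,0,-60],"jaw": 85},{"dr": [0,0,0],"slide": [0,0,-100],"jaw": 85},{"dr": [0,0,0],"slide": [0,0,-140],"jaw": 85},{"dr": [0,0,0],"slide": [0,0,-165],"jaw": 85},{"dr": [0,0,0],"slide": [0,0,-165],"jaw": 85},{"dr": [0,0,0],"slide": [0,0,-165],"jaw": 85}]'

```text
clock: 35.4
position: [554.2, 155.0, 245.8]
ee_rot: [-0.542, 0.84, 0.0, -0.001]
contact_force: [0.7, -0.6, -1.0]
gripper_width: 85.0
grasp_force: 0.0
```

```bash
python3 s.py; python3 - <<'E'
from h import *
w=optics.get_image("wrist");t=optics.get_image("top");s=optics.get_image("scene")
a=cv2.resize(w[140:240,250:400],(400,267),interpolation=cv2.INTER_CUBIC)
b=cv2.resize(t[180:255,340:440],(400,300),interpolation=cv2.INTER_CUBIC)
c=cv2.resize(s[135:215,340:440],(400,320),interpolation=cv2.INTER_CUBIC)
x=np.zeros((587,800,3),np.uint8);x[:267,:400]=a;x[:300,400:]=b;x[267:587,:400]=c
cv2.imwrite("pics/end.png",x)
E
```

```text
35.4 [554.22 155.04 245.81] yawY 155.67 F [ 0.71 -0.57 -0.96] T [ 0.037  0.019 -0.054] eff6 0.0 -56.1
```

View pics/end.png

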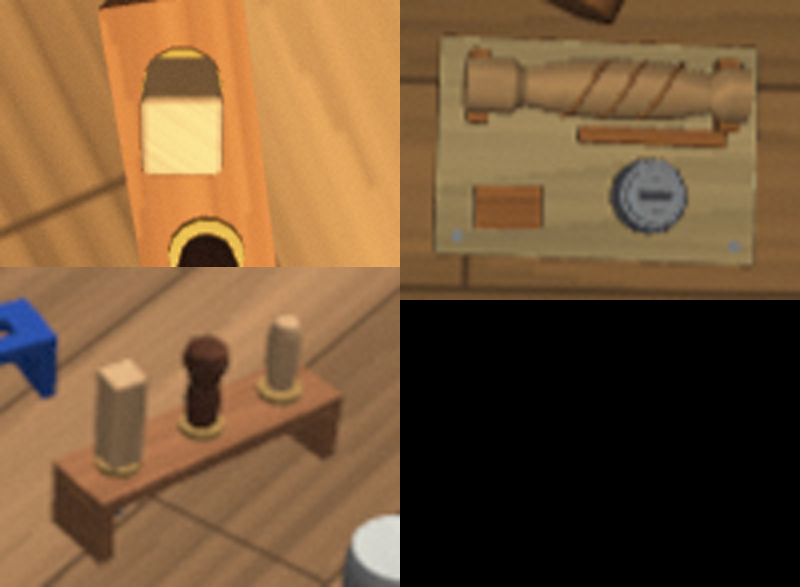

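The key stands upright in its hole. The cam slot (crop (656,196)) now lies across, along the fixture's y, so it is seated. The offcut and the other tools are where they were.

```bash
python3 -c "
from bench import arm
print(arm.job_done())"
```

```text
the job is handed in; nothing more can be done
None
```

The job is handed in at about 35 s: I turned the cam clockwise onto its stop at about 0.19 N m, below the 0.3 N m forcing limit, and stood the key back upright in its own hole; the last pictures show the offcut and the other tools in the stand unmoved.

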